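# Zero the depth-stop dial and back it off three clicks

### The job

Zero the depth stop of the grinding jig: turn its black wing knob clockwise (seen from above) until it meets its end stop, gently, without forcing it past the stop. Then turn it back exactly three clicks and let go of it, leaving it settled in that click. Leave the sample, the weight, the caliper and the hex key where they lie.

Things in the scene. Friction and masses are not known exactly. Their poses are not given: they have to be found in the camera images.
- jig: Fixed depth-stop jig: dark steel base plate 150x104x12 mm, aluminium pillar at its rear and an arm (88 to 110 mm high) that carries a round dark housing, 60 mm across, top at 128 mm, with a black wing knob on it, the highest part. Origin on the worktop straight under the knob's axis; x points from knob to pillar, z up. The plate reaches from 45 mm before the origin to 105 mm behind.
- knob_grip (a point): Point on the knob's upright axis, half-way up its wing, 151 mm above the worktop; turns with the knob. Black plastic: round skirt 54 mm across, top at 138 mm, and on it an upright wing (bar) 50 mm long, 14 mm thick, 26 mm high (138 to 164 mm). Grip the wing across its thickness from above. x runs along the wing to the end with a thin white line, y across it, z up.
- jig_mark (a point): Point on the knob's axis at the arm's top, 110 mm high; axes as the jig's. How the knob turns: a click every 24 degrees, 0.2 N m at most; it starts 4 to 7 clicks anticlockwise of its end stop, which nothing marks, differs from run to run and is only felt: past it a stiff spring (about 3 N m/rad) pushes back to click zero. 0.25 rad past it is forcing. No other stop for 10 clicks.
- foot_tip (a point): Centre of the underside of the steel foot (20 mm across) on the spindle below the knob, which the knob moves up and down: 36.00 mm above the worktop at the end stop, 0.25 mm higher with each click anticlockwise (36.75 mm at three clicks). Its movement is too small to be measured by eye.
- sample: Bystander: small black round resin-mounted sample, 30 mm across and 18 mm high, standing on the jig's base plate between three short pins, under the foot. Origin at the centre of its underside.
- loose_weight: Bystander: turned steel weight, 42 mm across, 24 mm high, with a hole in its middle, standing on the worktop beside the jig. Origin at the centre of its underside.
- caliper: Bystander: steel vernier caliper, 68x210x13 mm, lying on the worktop beside the jig. Origin under its centre, y along its length.
- hex_key: Bystander: small bent steel hex key, 30x92x6 mm, lying on the worktop beside the jig. Origin under its centre, y along its length.

How it is judged:
By the outcome, as a careful person would: the job done as asked, in the order asked, and still so for the second after the job is handed in, with the robot touching nothing.
It also fails if it takes over 72 s, if anything falls off the work surface, if the arm or the gripper's body presses on something with over 40 N, if the wrist force passes 120 N, or if a joint passes its speed limit or range.

### The arm

A 7-joint arm with a two-finger parallel gripper is mounted at the origin on a cart in front of the work surface, level with it; the furniture and walls round the work are solid. World frame = base frame: x ahead of the robot, y to its left, z up, the work surface at z = 0. Lengths are in m, angles in rad, forces in N, time in s.
With the tool pointing down it reaches from about 0.4 to 0.85 m from the base axis. Payload 4.5 kg.
Tool frame: the origin (TCP) lies at the very end of the fingers, on their centre line; the grasp point (between the pads) lies 19 mm behind it (r.grip_point_offset is the distance from the TCP to the grasp point, in m); z points along the fingers, y is the line along which they close (so a half turn about z gives the same grasp; the last joint's range is limited). The gripper opens to 88 mm and grips with 3 to 60 N. Pads are 18 mm wide; open, the fingers measure 123 mm over their backs; the gripper's body (75 mm by 187 mm) begins 45 mm behind the grasp point.
Start: joints at [1.169, 0.689, -0.195, 1.565, 0.157, 0.902, -0.215], TCP at [0.264, -0.567, 0.239] pointing down, gripper open.
Joint ranges: [-3.01, 3.01], [-0.46, 2.08], [-1.47, 1.51], [0.13, 2.56], [-1, 4.14], [0.04, 2.09], [-2.66, 2.66]. Speed limits (rad/s): [2.57, 2.57, 3.14, 3.14, 3.14, 3.14, 3.14].

### API

Orientations are given as a unit quaternion [x, y, z, w].
In Python, from plant import r gives the robot as it stands.
- The arm moves only by the tool carry_out, never from a script. Its argument "rows" is a list of rows, each a list of 3 entries, a list of its own where there are three numbers: the shift along the tool's x, y, z in cm, then the turn, a rotation vector about the tool's x, y, z in degrees, then the closure, from 0 (fully open) to 1 (shut). A call has 1 to 12 rows; each row is the pose to reach, as a shift and turn from the pose commanded when the call began, along the tool's axes at that moment; what a row does not reach only later rows make up. A row lasts 1/10 s, in which the tool goes at most 50 mm and 8.59 degrees, less where a joint would pass 70% of its speed; a pose out of reach is approached as far as the arm can. A call with a gripper value outside its range is refused whole. The fingers move at their own pace and stop on an object; "newtons" is the grip in N (left out, the last holds). Time passes only in rows, so rows that repeat a pose let the fingers close. It gives the time, the measured TCP pose, the force, the opening and the grip force at its end, in the units of the state.
- r.get_state(): the state, without advancing time (a new reading comes with each control period).
- r.snapshot(name): name is "side" or "top" or "wrist"; returns a dict with "image" (400x640x3 uint8, red, green, blue), "fx", "fy", "cx", "cy" (pixels), "pose" (4x4, takes a point from camera to world coordinates). Camera axes: x right, y up, looking along -z (the intrinsics and any distortion apply to the point x, -y, -z); pixel columns grow to the right and rows downward; lengths in m; the calibration is good to about 2 mm. The wrist camera is an equidistant fisheye: a pixel r from the principal point sees the ray r / f radians off the axis. A picture is of the moment at which its call begins. There is no depth.
- r.finish_job(): hands the job in; it is judged then, once.
The state is a dict: "clock": time; "q": joint angles; "qd": joint speeds; "joint_torque": joint torques, N m; "tool_pos": TCP position; "eef_rot": TCP orientation; "contact_force": force on the tool from outside, world axes, zero at the start; "moment": the same for the moment, N m; "opening": opening from 0.0 (shut) to 1.0 (fully open); "finger_force": force on a finger pad.
Only numpy, scipy, OpenCV 4.12 (cv2) and the standard library are available. Lean on these libraries where they do the work, as an engineer would, in place of code of your own. Each camera call takes 0.05 s, during which the arm holds its last target. There are 200 camera calls.

## Working session

There is one attempt and no reset: what is moved stays moved. The work goes in short steps, Python scripts to look and compute and a tool call to move; the robot and the scene stay as the last step left them, time stands still between calls to the robot, and variables do not carry over. Pictures are saved under pics/ and viewed, at most 10 in all, crops included, and the job is handed in when it is done.

Besides the shell and the picture viewer there is one more tool, called after "Call:" as name([rows], argument=value, ...), one row to a line, values as JSON. carry_out: Moves the arm, as the interface text tells. Its arguments: {"type":"object","properties":{"rows":{"type":"array"},"newtons":{"type":"number"}},"required":["rows"]}

```bash
mkdir -p pics
cat > h.py <<'E'
import numpy as np, cv2
from plant import r
def snap(n,f):
    s=r.snapshot(n); cv2.imwrite(f'pics/{f}.png',s['image'][:,:,::-1]); np.savez(f'pics/{f}.npz',**s); return s
E
python3 - <<'E'
from h import *
s=r.get_state(); print(s)
a=snap('top','top1');b=snap('side','side1')
for x in(a,b): print(x['fx'],x['fy'],x['cx'],x['cy'],x['pose'].round(4).tolist(),[k for k in x])
E
```

```text
{'clock': 0.0, 'q': array([ 1.16876056,  0.68994374, -0.19451378,  1.56636816,  0.15731599,
        0.90248339, -0.21510097]), 'qd': array([-0.00163897,  0.0013727 ,  0.00043652,  0.00097934, -0.00149695,
       -0.00036247, -0.00098809]), 'joint_torque': array([-4.98976551e-04, -5.27569592e+01, -1.26696791e+00, -1.53433764e+01,
       -5.25974901e-02,  6.54484276e-03,  1.62875699e-04]), 'tool_pos': array([ 0.26353707, -0.56601828,  0.23792871]), 'eef_rot': array([ 9.76338918e-01,  2.16244071e-01, -2.66810227e-04, -8.64441946e-04]), 'contact_force': array([ 0.94567563, -0.54380765,  0.57580584]), 'moment': array([0.016898  , 0.00591885, 0.06137755]), 'finger_force': 0.0, 'opening': 0.9974428828270413}
392.49634288907663 392.49634288907663 315.53222497927067 188.23060291834452 [[0.0001, 0.9992, -0.0393, 0.4878], [-0.9999, -0.0003, -0.0116, -0.2902], [-0.0116, 0.0393, 0.9992, 0.9694], [0.0, 0.0, 0.0, 1.0]] ['image', 'fx', 'fy', 'cx', 'cy', 'pose']
400.05506267026846 400.05506267026846 318.4826794959157 200.40913441836602 [[0.9988, -0.0405, 0.0266, 0.5654], [0.0463, 0.6356, -0.7706, -0.9058], [0.0143, 0.7709, 0.6368, 0.6523], [0.0, 0.0, 0.0, 1.0]] ['image', 'fx', 'fy', 'cx', 'cy', 'pose']
```

View pics/top1.png

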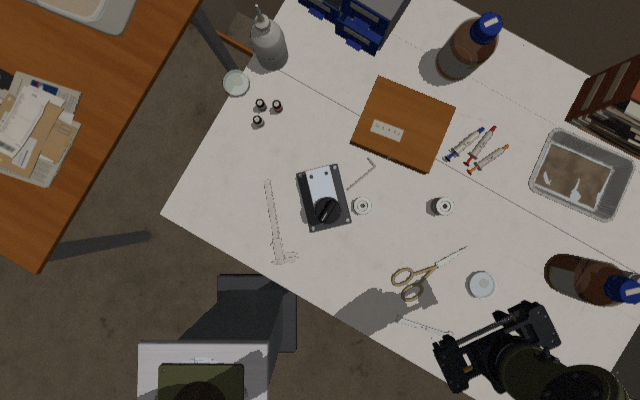

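View pics/side1.png

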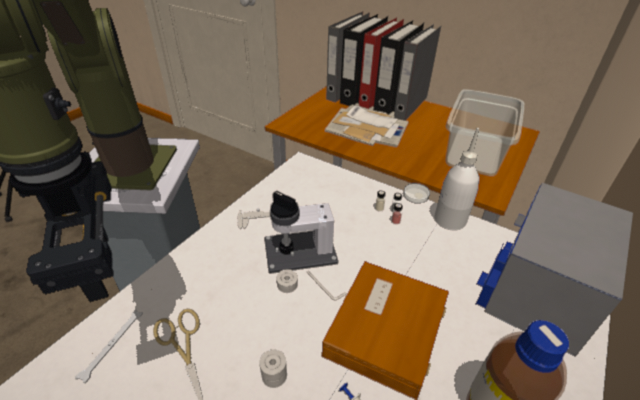

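The top view shows the jig at about (323,198), with the knob near (327,210). The side view has the knob near (285,207). I'll zoom in on both.

Run:
```python
from h import *
a=cv2.imread('pics/top1.png')[160:240,285:365];b=cv2.imread('pics/side1.png')[180:280,250:350]
c=np.hstack([cv2.resize(a,(400,400),interpolation=2),cv2.resize(b,(400,400),interpolation=2)])
cv2.imwrite('pics/crop1.png',c)
```

```text
(no output)
```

View pics/crop1.png

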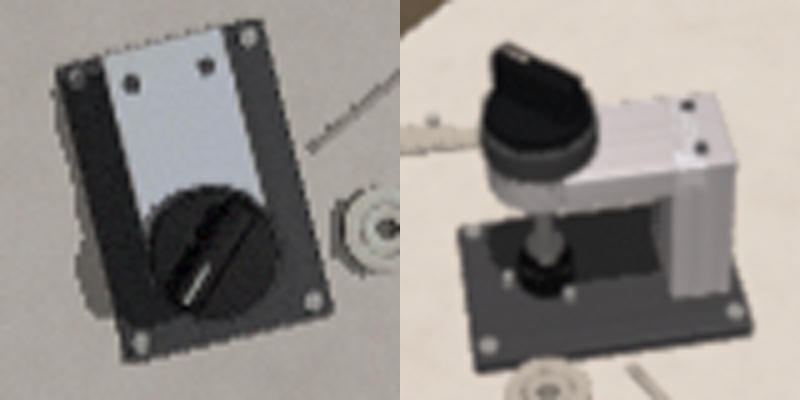

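The crop shows the wing running from the white-line end at about (322,218) to (335,201). The skirt centre is near (327.9,210.4).

```bash
cat >> h.py <<'E'
def ray(f,u,v,z):
    s=np.load(f'pics/{f}.npz'); T=s['pose']
    d=T[:3,:3]@np.array([(u-s['cx'])/s['fx'],-(v-s['cy'])/s['fy'],-1]); o=T[:3,3]
    return o+d*(z-o[2])/d[2]
E
python3 - <<'E'
from h import *
t=lambda x,y,z:ray('top1',285+(x+.5)/5-.5,160+(y+.5)/5-.5,z)
s=lambda x,y,z:ray('side1',250+(x-400+.5)/4-.5,180+(y+.5)/4-.5,z)
print('skirt',t(214,252,.135)); a=t(197,285,.164);
print('line',t(184,303,.164),t(210,266,.164))
print('plate corners',[t(x,y,.012).round(4) for x,y in((57,70),(263,22),(331,312),(124,360))])
print('side wing',s(510,50,.164),s(580,82,.164))
from scipy.spatial.transform import Rotation as R
q=r.get_state()['eef_rot'];print(R.from_quat(q).as_matrix().round(3))
E
```

```text
skirt [ 0.47438565 -0.30568405  0.135     ]
line [ 0.45400111 -0.29284702  0.164     ] [ 0.46912575 -0.3035017   0.164     ]
plate corners [array([ 0.5613, -0.2313,  0.012 ]), array([ 0.5848, -0.332 ,  0.012 ]), array([ 0.4433, -0.3648,  0.012 ]), array([ 0.42  , -0.2642,  0.012 ])]
side wing [ 0.46290058 -0.29454792  0.164     ] [ 0.49939173 -0.31692851  0.164     ]
[[ 0.907  0.422 -0.001]
 [ 0.422 -0.907  0.001]
 [-0.    -0.002 -1.   ]]
```

Call:
carry_out([
  [[2.5,-1.2,0],[0,0,-8],0],
  [[5,-2.5,0],[0,0,-16],0],
  [[7.5,-3.7,0],[0,0,-24],0],
  [[10,-4.9,0],[0,0,-32],0],
  [[12.5,-6.2,0],[0,0,-40],0],
  [[15,-7.4,0],[0,0,-48],0],
  [[17.5,-8.6,0],[0,0,-56],0],
  [[20,-9.9,0],[0,0,-64],0],
  [[22.5,-11.1,0],[0,0,-72],0],
  [[25,-12.3,0],[0,0,-80],0],
  [[27.5,-13.6,0],[0,0,-88],0],
  [[30.1,-14.8,0],[0,0,-96],0],
])

```text
clock: 1.3
tool_pos: [0.4743, -0.3045, 0.2384]
eef_rot: [0.49, 0.872, -0.0, -0.0]
contact_force: [0.4, 0.4, 1.0]
opening: 1.001
finger_force: 0.0
```

Call:
carry_out([
  [[0,0,0],[0,0,-8],0.2],
  [[0,0,0],[0,0,-16],0.4],
  [[0,0,0],[0,0,-25],0.4],
  [[0,0,0],[0,0,-25],0.4],
  [[0,0,0],[0,0,-25],0.4],
  [[0,0,0],[0,0,-25],0.4],
  [[0,0,0],[0,0,-25],0.4],
])

```text
clock: 2.0
tool_pos: [0.4742, -0.3054, 0.2387]
eef_rot: [0.293, 0.956, -0.0, -0.0]
contact_force: [-0.4, -0.3, 0.2]
opening: 0.605
finger_force: 0.0
```

```bash
cat >> h.py <<'E'
from scipy.spatial.transform import Rotation as R
def st():
    s=r.get_state(); M=R.from_quat(s['eef_rot']).as_matrix()
    print('t',round(s['clock'],2),'p',s['tool_pos'].round(4),'yhead',np.degrees(np.arctan2(M[1,1],M[0,1])).round(2),'tilt',M[:,2].round(3),'q',s['q'].round(3),'F',s['contact_force'].round(2),'M',s['moment'].round(3),'tau7',s['joint_torque'][6].round(3),'op',round(s['opening'],3),s['finger_force'])
    return s,M
E
python3 - <<'E'
from h import *
st(); w=snap('wrist','w1'); snap('top','top2'); print(w['fx'],w['cx'],w['cy'],w['pose'].round(3).tolist())
im=cv2.imread('pics/top2.png')[130:250,240:400]
c=np.vstack([cv2.imread('pics/w1.png')]);cv2.imwrite('pics/w1v.png',c)
E
```

```text
t 2.0 p [ 0.4742 -0.3054  0.2387] yhead 55.88 tilt [-0. -0. -1.] q [ 0.93   0.7   -0.767  1.736  0.583  0.948  0.903] F [-0.42 -0.34  0.17] M [-0.006 -0.133 -0.017] tau7 -0.015 op 0.605 0.0
309.70691628693146 318.8438993668698 199.69780415590637 [[0.561, -0.8, -0.215, 0.42], [0.828, 0.542, 0.144, -0.267], [0.001, -0.259, 0.966, 0.384], [0.0, 0.0, 0.0, 1.0]]
```

View pics/w1v.png

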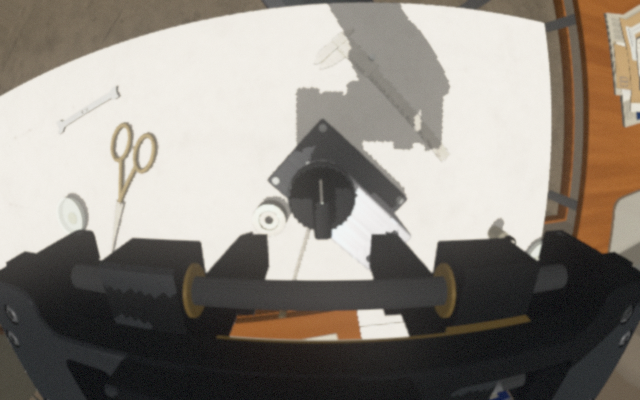

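The wrist image shows the wing almost vertical between the fingers. Its white line runs from (321,180) to (322,204), and the far end is at about (323,238). The fingers straddle it.

```bash
cat >> h.py <<'E'
def wray(f,u,v,z):
    s=np.load(f'pics/{f}.npz'); T=s['pose']
    x,y=u-s['cx'],v-s['cy']; rr=np.hypot(x,y); th=rr/s['fx']
    d=T[:3,:3]@np.array([np.sin(th)*x/rr,-np.sin(th)*y/rr,-np.cos(th)]); o=T[:3,3]
    return o+d*(z-o[2])/d[2]
E
python3 - <<'E'
from h import *
im=cv2.imread('pics/w1.png')
c=cv2.resize(im[150:250,260:390],(780,600),interpolation=2)
c=np.clip(c.astype(float)*2.5,0,255);cv2.imwrite('pics/w1c.png',c)
for u,v in((321,180),(321.5,204),(323,238)): print(wray('w1',u,v,.164))
E
```

```text
[ 0.45770704 -0.29060499  0.164     ]
[ 0.47290092 -0.30040596  0.164     ]
[ 0.49600071 -0.31456948  0.164     ][ WARN:0@0.533] global loadsave.cpp:1063 imwrite_ Unsupported depth image for selected encoder is fallbacked to CV_8U.
```

View pics/w1c.png

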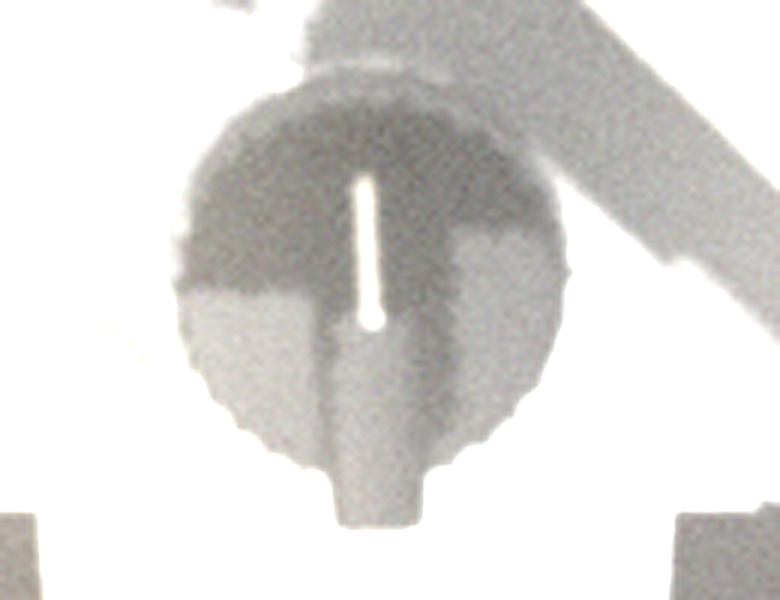

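The enlarged crop shows the white line from (363,180) to (373,322) and the wing's far end centred at (380,525).

Run:
```python
from h import *
P=[wray('w1',260+x/6-.4,150+y/6-.4,.164) for x,y in((363,180),(373,322),(380,525))]
print(np.array(P)); 
for i,j in((0,1),(0,2),(1,2)):
    d=P[i]-P[j]; print(np.degrees(np.arctan2(d[1],d[0])),np.linalg.norm(d))
d=(P[0]-P[2]);d/=np.linalg.norm(d);print('centre',P[2]+.025*d)
s,M=st(); g=P[2]+.025*d-s['tool_pos'];print('tool shift cm',M.T@g*100)
```

```text
[[ 0.45709614 -0.29097972  0.164     ]
 [ 0.47254446 -0.29992837  0.164     ]
 [ 0.49535349 -0.31419704  0.164     ]]
149.91787059540968 0.01785298216084694
148.74760868603803 0.0447511833786088
147.97108681138798 0.026904395882845634
centre [ 0.47398123 -0.30122681  0.164     ]
t 2.1 p [ 0.4743 -0.3053  0.2388] yhead 55.93 tilt [ 0. -0. -1.] q [ 0.93   0.7   -0.768  1.736  0.583  0.949  0.903] F [-0.36 -1.15  0.15] M [ 0.027 -0.1   -0.034] tau7 -0.009 op 0.601 0.0
tool shift cm [0.25562503 0.32615075 7.48030193]
```

Call:
carry_out([
  [[0.1,0.1,2],[0,0,-2.8],0.5],
  [[0.1,0.1,4],[0,0,-2.8],0.5],
  [[0.1,0.1,6],[0,0,-2.8],0.5],
  [[0.1,0.1,8],[0,0,-2.8],0.5],
  [[0.1,0.1,9],[0,0,-2.8],0.5],
  [[0.1,0.1,9.6],[0,0,-2.8],0.5],
  [[0.1,0.1,9.6],[0,0,-2.8],0.5],
  [[0.1,0.1,9.6],[0,0,-2.8],0.5],
])

```text
clock: 2.9
tool_pos: [0.4745, -0.3041, 0.1434]
eef_rot: [0.269, 0.963, -0.0, 0.001]
contact_force: [0.6, -0.4, -0.4]
opening: 0.505
finger_force: 0.0
```

Run:
```python
from h import *
st()
```

```text
t 2.9 p [ 0.4745 -0.3041  0.1434] yhead 58.76 tilt [ 0.001 -0.001 -1.   ] q [ 0.878  0.821 -0.683  1.827  0.732  0.763  0.823] F [ 0.61 -0.38 -0.38] M [ 0.018 -0.153  0.044] tau7 -0.005 op 0.505 0.0
```

Call:
carry_out([
  [[0,0,0],[0,0,0],0.65],
  [[0,0,0],[0,0,0],0.75],
  [[0,0,0],[0,0,0],0.85],
  [[0,0,0],[0,0,0],1],
  [[0,0,0],[0,0,0],1],
  [[0,0,0],[0,0,0],1],
  [[0,0,0],[0,0,0],1],
], newtons=8)

```text
clock: 3.6
tool_pos: [0.4745, -0.3034, 0.143]
eef_rot: [0.269, 0.963, 0.0, 0.0]
contact_force: [0.7, 2.7, 2.5]
opening: 0.158
finger_force: 8.0
```

Run:
```python
from h import *
s,M=st(); print(M.T@s['contact_force'], M.T@s['moment'])
```

```text
t 3.6 p [ 0.4745 -0.3034  0.143 ] yhead 58.8 tilt [ 0.001  0.001 -1.   ] q [ 0.877  0.822 -0.683  1.827  0.731  0.763  0.822] F [0.65 2.72 2.55] M [ 0.537 -0.306 -0.034] tau7 0.02 op 0.158 8.00009981088806
[ 0.84758962  2.66939321 -2.5474488 ] [-0.61759656  0.01591076  0.03457675]
```

Call:
carry_out([
  [[0,0.1,0],[0,0,0],1],
  [[0,0.1,0],[0,0,0],1],
  [[0,0.1,0],[0,0,0],1],
  [[0,0.1,0],[0,0,0],1],
], newtons=35)

```text
clock: 4.0
tool_pos: [0.4746, -0.3033, 0.143]
eef_rot: [0.269, 0.963, -0.0, 0.0]
contact_force: [-1.0, -0.8, 5.4]
opening: 0.156
finger_force: 35.0
```

```bash
cat >> h.py <<'E'
def ss():
    s,M=st(); print('tool F',(M.T@s['contact_force']).round(2),'M',(M.T@s['moment']).round(3))
E
python3 -c "
from h import *
ss()"
```

```text
t 4.0 p [ 0.4746 -0.3033  0.143 ] yhead 58.76 tilt [ 0.    -0.001 -1.   ] q [ 0.876  0.822 -0.682  1.827  0.732  0.763  0.821] F [-1.   -0.77  5.43] M [ 0.222 -0.104  0.015] tau7 0.015 op 0.156 35.00102444551885
tool F [ 0.45 -1.18 -5.43] M [-0.244  0.026 -0.015]
```

Call:
carry_out([
  [[0,0,0],[0,0,4],1],
  [[0,0,0],[0,0,8],1],
  [[0,0,0],[0,0,8],1],
  [[0,0,0],[0,0,8],1],
])

```text
clock: 4.4
tool_pos: [0.4747, -0.3031, 0.143]
eef_rot: [0.335, 0.942, -0.0, 0.0]
contact_force: [0.1, 1.0, 5.7]
opening: 0.157
finger_force: 35.0
```

```bash
python3 -c "
from h import *
ss()"
```

```text
t 4.4 p [ 0.4747 -0.3031  0.143 ] yhead 50.87 tilt [ 0. -0. -1.] q [ 0.857  0.812 -0.646  1.828  0.702  0.744  0.71 ] F [0.09 1.03 5.71] M [ 0.303 -0.03  -0.093] tau7 0.013 op 0.157 35.001213597133756
tool F [ 0.58  0.85 -5.71] M [-0.254  0.168  0.094]
```

Call:
carry_out([
  [[0,0,0],[0,0,6],1],
  [[0,0,0],[0,0,12],1],
  [[0,0,0],[0,0,16],1],
  [[0,0,0],[0,0,16],1],
  [[0,0,0],[0,0,16],1],
  [[0,0,0],[0,0,16],1],
])

```text
clock: 5.0
tool_pos: [0.475, -0.3029, 0.143]
eef_rot: [0.462, 0.887, 0.0, 0.0]
contact_force: [0.6, 1.5, 5.4]
opening: 0.156
finger_force: 35.0
```

```bash
python3 -c "
from h import *
ss()"
```

```text
t 5.0 p [ 0.475  -0.3029  0.143 ] yhead 34.96 tilt [ 0.001  0.    -1.   ] q [ 0.817  0.795 -0.573  1.83   0.637  0.707  0.491] F [0.58 1.52 5.38] M [ 0.469 -0.17  -0.006] tau7 0.056 op 0.156 35.001155314967036
tool F [ 0.92  1.35 -5.38] M [-0.407  0.287  0.007]
```

Call:
carry_out([
  [[0,0,0],[0,0,3],1],
  [[0,0,0],[0,0,6],1],
  [[0,0,0],[0,0,6],1],
  [[0,0,0],[0,0,6],1],
])

```text
clock: 5.4
tool_pos: [0.4752, -0.3028, 0.143]
eef_rot: [0.508, 0.862, 0.0, 0.0]
contact_force: [1.0, 2.4, 5.9]
opening: 0.152
finger_force: 35.0
```

```bash
cat >> h.py <<'E'
def avg(n=4):
    A=[]
    for i in range(n):
        r.snapshot('top'); s=r.get_state(); M=R.from_quat(s['eef_rot']).as_matrix()
        A.append([*s['contact_force'],*s['moment'],s['joint_torque'][6],s['opening'],np.degrees(np.arctan2(M[1,1],M[0,1])),*s['tool_pos'],s['q'][6]])
    A=np.array(A); print(round(s['clock'],2),'F',A[:,:3].mean(0).round(2),'M',A[:,3:6].mean(0).round(3),'sd',A[:,5].std().round(3),'tau7',A[:,6].mean().round(3),'op',A[-1,7].round(3),'y',A[-1,8].round(2),'p',A[-1,9:12].round(4),'q7',A[-1,12].round(3))
E
python3 -c "
from h import *
avg()"
```

```text
5.6 F [1.24 2.75 5.96] M [ 0.481 -0.296 -0.057] sd 0.009 tau7 0.09 op 0.153 y 28.97 p [ 0.4752 -0.3028  0.143 ] q7 0.411
```

Call:
carry_out([
  [[0,0,0],[0,0,6],1],
  [[0,0,0],[0,0,12],1],
  [[0,0,0],[0,0,12],1],
  [[0,0,0],[0,0,12],1],
])

```text
clock: 6.0
tool_pos: [0.4754, -0.3027, 0.143]
eef_rot: [0.594, 0.804, 0.001, 0.001]
contact_force: [1.5, 3.1, 5.4]
opening: 0.157
finger_force: 35.0
```

```bash
python3 -c "
from h import *
avg()"
```

```text
6.2 F [1.74 3.46 5.73] M [ 0.62  -0.549 -0.012] sd 0.048 tau7 0.022 op 0.154 y 17.05 p [ 0.4754 -0.3027  0.143 ] q7 0.252
```

Call:
carry_out([
  [[0,0,0],[0,0,6],1],
  [[0,0,0],[0,0,6],1],
  [[0,0,0],[0,0,6],1],
])

```text
clock: 6.5
tool_pos: [0.4756, -0.3026, 0.143]
eef_rot: [0.636, 0.772, 0.001, 0.001]
contact_force: [3.9, 3.0, 5.9]
opening: 0.152
finger_force: 35.0
```

```bash
python3 -c "
from h import *
avg()"
```

```text
6.7 F [3.2  3.44 5.31] M [ 0.724 -0.725 -0.045] sd 0.018 tau7 0.049 op 0.157 y 11.07 p [ 0.4756 -0.3026  0.143 ] q7 0.173
```

Call:
carry_out([
  [[0.03,0.07,0],[0,0,6],1],
  [[0.06,0.15,0],[0,0,12],1],
  [[0.06,0.15,0],[0,0,18],1],
  [[0.06,0.15,0],[0,0,24],1],
  [[0.06,0.15,0],[0,0,24],1],
  [[0.06,0.15,0],[0,0,24],1],
])

```text
clock: 7.3
tool_pos: [0.4763, -0.3026, 0.143]
eef_rot: [0.782, 0.623, 0.0, 0.001]
contact_force: [2.8, 1.5, 7.1]
opening: 0.157
finger_force: 35.0
```

```bash
python3 -c "
from h import *
avg(); snap('wrist','w2'); im=cv2.imread('pics/w2.png'); cv2.imwrite('pics/w2c.png',np.clip(cv2.resize(im[130:280,220:420],(800,600),interpolation=2)*2.,0,255).astype('uint8'))"
```

```text
7.5 F [2.42 2.02 5.98] M [ 0.426 -0.541 -0.05 ] sd 0.014 tau7 0.041 op 0.156 y -12.92 p [ 0.4763 -0.3026  0.143 ] q7 -0.134
```

View pics/w2c.png

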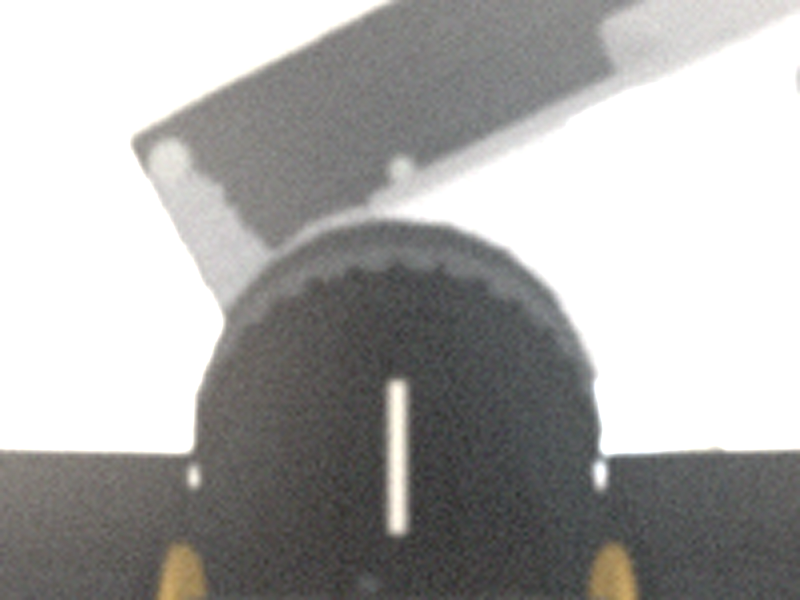

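The white line stays vertical between the fingers, from (397,380) to (397,533), so the knob follows the gripper without slipping.

Call:
carry_out([
  [[0,0.05,0],[0,0,6],1],
  [[0,0.1,0],[0,0,12],1],
  [[0,0.1,0],[0,0,18],1],
  [[0,0.1,0],[0,0,24],1],
  [[0,0.1,0],[0,0,24],1],
  [[0,0.1,0],[0,0,24],1],
])

```text
clock: 8.15
tool_pos: [0.4769, -0.3029, 0.143]
eef_rot: [0.895, 0.447, -0.0, 0.0]
contact_force: [1.9, 2.0, 6.9]
opening: 0.155
finger_force: 35.0
```

```bash
python3 -c "
from h import *
avg()"
```

```text
8.35 F [1.76 2.02 6.68] M [ 0.373 -0.408 -0.063] sd 0.019 tau7 0.053 op 0.153 y -36.93 p [ 0.4769 -0.3029  0.143 ] q7 -0.428
```

Call:
carry_out([
  [[0,0,0],[0,0,3],1],
  [[0,0,0],[0,0,6],1],
  [[0,0,0],[0,0,7],1],
  [[0,0,0],[0,0,7],1],
])

```text
clock: 8.75
tool_pos: [0.4771, -0.303, 0.143]
eef_rot: [0.92, 0.391, 0.0, 0.0]
contact_force: [2.2, 2.0, 6.0]
opening: 0.156
finger_force: 35.0
```

```bash
python3 -c "
from h import *
avg()"
```

```text
8.95 F [1.86 1.41 6.13] M [ 0.355 -0.491 -0.049] sd 0.017 tau7 0.038 op 0.154 y -43.93 p [ 0.477 -0.303  0.143] q7 -0.513
```

Call:
carry_out([
  [[0,0,0],[0,0,2],1],
  [[0,0,0],[0,0,4],1],
  [[0,0,0],[0,0,4],1],
])

```text
clock: 9.25
tool_pos: [0.4771, -0.303, 0.143]
eef_rot: [0.933, 0.359, 0.0, 0.0]
contact_force: [2.4, 1.0, 5.4]
opening: 0.158
finger_force: 35.0
```

```bash
python3 -c "
from h import *
avg(); snap('wrist','w3')
for f in('w1','w2','w3'):
    im=cv2.imread(f'pics/{f}.png'); g=im[170:270,300:345].min(2).astype(float); 
    n,l,s,c=cv2.connectedComponentsWithStats((g>(140 if f=='w1' else 90)).astype('uint8'))
    for i in range(1,n):
        if 40<s[i,4]<400:
            ys,xs=np.nonzero(l==i); v=cv2.fitLine(np.c_[xs,ys].astype('float32'),2,0,.01,.01).ravel(); print(f,s[i],c[i]+[300,170],np.degrees(np.arctan2(v[0],v[1])))
"
```

```text
9.45 F [2.33 1.22 5.8 ] M [ 0.304 -0.497  0.156] sd 0.038 tau7 -0.167 op 0.156 y -47.88 p [ 0.4771 -0.303   0.143 ] q7 -0.56
w2 [ 18  56   3  37 110] [318.99090909 243.83636364] 179.91507
w3 [ 17  56   4  37 131] [318.69465649 242.70229008] 1.1455431
```

Call:
carry_out([
  [[0,0,0],[0,0,1],1],
  [[0,0,0],[0,0,2],1],
  [[0,0,0],[0,0,2],1],
])

```text
clock: 9.8
tool_pos: [0.4771, -0.3031, 0.143]
eef_rot: [0.939, 0.343, 0.0, 0.001]
contact_force: [1.5, 0.7, 5.8]
opening: 0.156
finger_force: 35.0
```

```bash
python3 -c "
from h import *
avg()"
```

```text
10.0 F [2.4  1.14 5.81] M [ 0.267 -0.459  0.261] sd 0.027 tau7 -0.252 op 0.156 y -49.86 p [ 0.4771 -0.3031  0.143 ] q7 -0.584
```

Call:
carry_out([
  [[0,0,0],[0,0,-3],1],
  [[0,0,0],[0,0,-3],1],
])

```text
clock: 10.2
tool_pos: [0.4771, -0.303, 0.143]
eef_rot: [0.93, 0.368, 0.0, 0.0]
contact_force: [2.0, 1.3, 6.2]
opening: 0.153
finger_force: 35.0
```

```bash
python3 -c "
from h import *
avg(3)"
```

```text
10.35 F [2.46 1.31 6.13] M [ 0.322 -0.486  0.143] sd 0.033 tau7 -0.124 op 0.154 y -46.88 p [ 0.4771 -0.303   0.143 ] q7 -0.548
```

Call:
carry_out([
  [[0,0,0],[0,0,-3],1],
  [[0,0,0],[0,0,-3],1],
])

```text
clock: 10.55
tool_pos: [0.4771, -0.303, 0.143]
eef_rot: [0.92, 0.392, 0.0, 0.0]
contact_force: [1.8, 1.6, 6.1]
opening: 0.158
finger_force: 35.0
```

```bash
python3 -c "
from h import *
avg(3)"
```

```text
10.7 F [2.45 1.4  6.11] M [ 0.384 -0.511 -0.056] sd 0.015 tau7 0.091 op 0.153 y -43.94 p [ 0.4771 -0.3031  0.143 ] q7 -0.513
```

Call:
carry_out([
  [[0,0,0],[0,0,-3],1],
  [[0,0,0],[0,0,-3],1],
])

```text
clock: 10.9
tool_pos: [0.477, -0.303, 0.143]
eef_rot: [0.909, 0.416, 0.0, 0.0]
contact_force: [2.4, 1.5, 6.2]
opening: 0.157
finger_force: 35.0
```

```bash
python3 -c "
from h import *
avg(3)"
```

```text
11.05 F [1.76 1.57 6.5 ] M [ 0.349 -0.447  0.006] sd 0.04 tau7 0.022 op 0.157 y -40.92 p [ 0.477 -0.303  0.143] q7 -0.477
```

Call:
carry_out([
  [[0,0,0],[0,0,-3],1],
  [[0,0,0],[0,0,-3],1],
])

```text
clock: 11.25
tool_pos: [0.4769, -0.3029, 0.1429]
eef_rot: [0.898, 0.44, -0.0, 0.0]
contact_force: [3.1, 1.4, 6.5]
opening: 0.157
finger_force: 35.0
```

```bash
python3 -c "
from h import *
avg(3)"
```

```text
11.4 F [1.85 2.32 6.34] M [ 0.363 -0.432 -0.023] sd 0.027 tau7 0.025 op 0.155 y -37.92 p [ 0.4769 -0.3029  0.143 ] q7 -0.441
```

Call:
carry_out([
  [[0,0,0],[0,0,-3],1],
  [[0,0,0],[0,0,-3],1],
])

```text
clock: 11.6
tool_pos: [0.4769, -0.3029, 0.143]
eef_rot: [0.886, 0.463, -0.0, 0.0]
contact_force: [1.9, 2.2, 7.0]
opening: 0.156
finger_force: 35.0
```

```bash
python3 -c "
from h import *
avg(3)"
```

```text
11.75 F [1.65 2.22 6.98] M [ 0.389 -0.377  0.002] sd 0.014 tau7 -0.009 op 0.156 y -34.91 p [ 0.4769 -0.3029  0.143 ] q7 -0.404
```

Call:
carry_out([
  [[0,0,0],[0,0,-3],1],
  [[0,0,0],[0,0,-3],1],
])

```text
clock: 11.95
tool_pos: [0.4768, -0.3028, 0.143]
eef_rot: [0.874, 0.486, -0.0, 0.0]
contact_force: [1.0, 2.4, 6.9]
opening: 0.155
finger_force: 35.0
```

```bash
python3 -c "
from h import *
avg(3)"
```

```text
12.1 F [1.96 2.2  6.86] M [ 0.432 -0.356  0.052] sd 0.008 tau7 -0.023 op 0.152 y -31.91 p [ 0.4768 -0.3028  0.143 ] q7 -0.368
```

Call:
carry_out([
  [[0,0,0],[0,0,4],1],
  [[0,0,0],[0,0,8],1],
  [[0,0,0],[0,0,8],1],
  [[0,0,0],[0,0,8],1],
])

```text
clock: 12.5
tool_pos: [0.477, -0.303, 0.143]
eef_rot: [0.906, 0.423, -0.0, 0.0]
contact_force: [1.7, 1.4, 5.6]
opening: 0.158
finger_force: 35.0
```

```bash
cat >> h.py <<'E'
def line(f,show=True):
    snap('wrist',f); im=cv2.imread(f'pics/{f}.png'); g=cv2.resize(im[215:275,295:345].min(2),None,fx=4,fy=4,interpolation=2)
    n,l,s,c=cv2.connectedComponentsWithStats((g>90).astype('uint8'))
    for i in range(1,n):
        if 800<s[i,4]<5000 and s[i,3]>80:
            ys,xs=np.nonzero(l==i); v=cv2.fitLine(np.c_[xs,ys].astype('float32'),2,0,.01,.01).ravel(); print(f,'line c',(c[i]/4+[295,215]).round(1),s[i],'deg',np.degrees(np.arctan(v[0]/v[1])).round(2))
E
python3 -c "
from h import *
avg(3); line('w4')"
```

```text
12.65 F [2.2  1.44 5.96] M [ 0.377 -0.433 -0.059] sd 0.006 tau7 0.069 op 0.155 y -39.93 p [ 0.477 -0.303  0.143] q7 -0.465
w4 line c [319.1 243.9] [  89   42   16  150 2033] deg -0.47
```

Call:
carry_out([
  [[0,0,0],[0,0,0],0.75],
  [[0,0,0],[0,0,0],0.7],
  [[0,0,0],[0,0,0],0.7],
  [[0,0,0],[0,0,0],0.7],
  [[0,0,0],[0,0,0],0.7],
])

```text
clock: 13.2
tool_pos: [0.4764, -0.3026, 0.1425]
eef_rot: [0.907, 0.421, -0.0, -0.0]
contact_force: [0.1, 0.4, 0.3]
opening: 0.302
finger_force: 0.0
```

```bash
python3 -c "
from h import *
avg(3); line('w5');s=np.load('pics/w2.npz')['image'][:,:,::-1]
"
```

```text
13.35 F [-0.1  -0.09 -0.4 ] M [ 0.008 -0.04  -0.026] sd 0.017 tau7 0.004 op 0.303 y -40.21 p [ 0.4767 -0.3025  0.1427] q7 -0.469
w5 line c [323.1 244.8] [  99   46   28  150 2185] deg -5.95
```

```bash
cat >> h.py <<'E'
def head(f,y0=215,y1=275,thr=90,x0=295,x1=345):
    im=cv2.imread(f'pics/{f}.png'); g=cv2.resize(im[y0:y1,x0:x1].min(2),None,fx=4,fy=4,interpolation=2)
    n,l,s,c=cv2.connectedComponentsWithStats((g>thr).astype('uint8'))
    for i in range(1,n):
        if 200<s[i,4]<5000 and s[i,3]>60 and s[i,2]<60:
            ys,xs=np.nonzero(l==i); P=np.array([wray(f,x0+(x+.5)/4-.5,y0+(y+.5)/4-.5,.164)[:2] for x,y in zip(xs,ys)],'float32')
            v=cv2.fitLine(P,2,0,.001,.001).ravel(); print(f,'wing heading',np.degrees(np.arctan2(v[1],v[0])).round(2)%180,'line c',P.mean(0).round(4),'len',np.linalg.norm(np.ptp(P,axis=0)).round(4))
E
python3 -c "
from h import *
for f in('w2','w3','w4','w5'): head(f)
head('w1',175,215,130,308,335);snap('wrist','w6')
cv2.imwrite('pics/w5c.png',cv2.convertScaleAbs(cv2.resize(cv2.imread('pics/w6.png')[130:280,220:420],(800,600),interpolation=2),alpha=2))"
```

```text
w2 wing heading 77.12 line c [ 0.4801 -0.2888] len 0.018
w3 wing heading 42.86 line c [ 0.4876 -0.2932] len 0.0184
w4 wing heading 49.65 line c [ 0.4862 -0.2919] len 0.0183
w5 wing heading 44.62 line c [ 0.4872 -0.2928] len 0.0185
```

View pics/w5c.png

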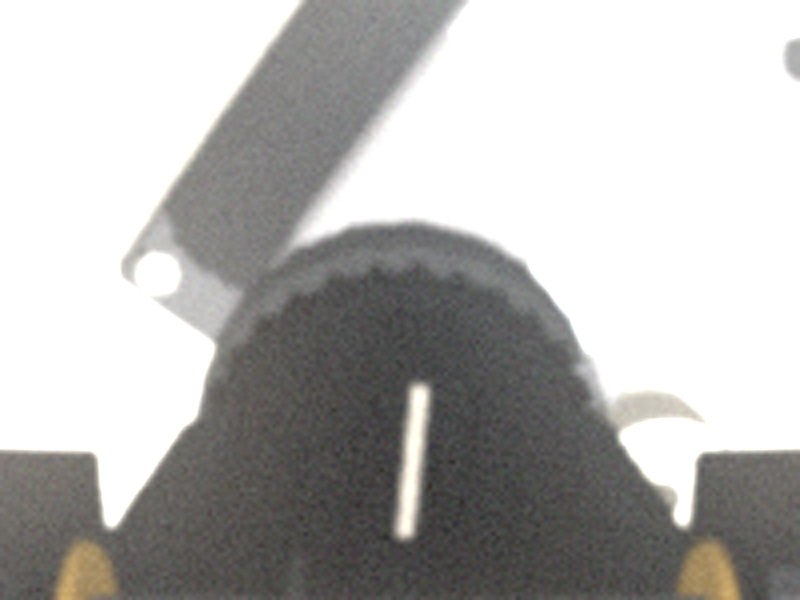

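The released wing settled at heading 44.6°, which is exactly where the stop spring began to push. That makes it click zero. I'll re-grip it aligned and turn back 72°.

Call:
carry_out([
  [[0,0,0],[0,0,5],0.7],
  [[0,0,0],[0,0,5],0.8],
  [[0,0,0],[0,0,5],1],
  [[0,0,0],[0,0,5],1],
  [[0,0,0],[0,0,5],1],
  [[0,0,0],[0,0,5],1],
], newtons=30)

```text
clock: 14.05
tool_pos: [0.4773, -0.3028, 0.1428]
eef_rot: [0.925, 0.381, 0.0, 0.0]
contact_force: [1.3, -2.7, -1.8]
opening: 0.156
finger_force: 30.0
```

```bash
python3 -c "
from h import *
avg(3); snap('wrist','w7'); head('w7')"
```

```text
14.2 F [ 1.65 -1.84 -1.19] M [-0.336 -0.331 -0.023] sd 0.01 tau7 0.014 op 0.156 y -45.23 p [ 0.4772 -0.3028  0.1428] q7 -0.529
w7 wing heading 44.78 line c [ 0.4872 -0.2928] len 0.0183
```

Call:
carry_out([
  [[0,0,0],[0,0,-6],1],
  [[0,0,0],[0,0,-12],1],
  [[0,0,0],[0,0,-18],1],
  [[0,0,0],[0,0,-24],1],
  [[0,0,0],[0,0,-30],1],
  [[0,0,0],[0,0,-36],1],
  [[0,0,0],[0,0,-36],1],
])

```text
clock: 14.95
tool_pos: [0.4762, -0.3023, 0.1428]
eef_rot: [0.762, 0.648, -0.0, -0.001]
contact_force: [0.1, -0.6, 1.6]
opening: 0.151
finger_force: 30.0
```

```bash
python3 -c "
from h import *
avg(3)"
```

```text
15.1 F [-0.49 -0.35  2.28] M [-0.077  0.091  0.033] sd 0.015 tau7 0.044 op 0.156 y -9.35 p [ 0.4763 -0.3023  0.1428] q7 -0.091
```

Call:
carry_out([
  [[0,0,0],[0,0,-6],1],
  [[0,0,0],[0,0,-12],1],
  [[0,0,0],[0,0,-18],1],
  [[0,0,0],[0,0,-24],1],
  [[0,0,0],[0,0,-30],1],
  [[0,0,0],[0,0,-36],1],
  [[0,0,0],[0,0,-36],1],
  [[0,0,0],[0,0,-36],1],
])

```text
clock: 15.9
tool_pos: [0.4752, -0.3025, 0.1428]
eef_rot: [0.525, 0.851, -0.001, -0.001]
contact_force: [-2.7, 0.1, 5.0]
opening: 0.155
finger_force: 30.0
```

```bash
python3 -c "
from h import *
avg(3); snap('wrist','w8'); head('w8')"
```

```text
16.05 F [-3.66 -0.29  5.43] M [-0.002  0.645 -0.001] sd 0.012 tau7 -0.017 op 0.155 y 26.67 p [ 0.4752 -0.3025  0.1428] q7 0.375
w8 wing heading 116.67 line c [ 0.4703 -0.2901] len 0.0184
```

Call:
carry_out([
  [[0,0,0],[0,0,0],0.75],
  [[0,0,0],[0,0,0],0.7],
  [[0,0,0],[0,0,0],0.7],
  [[0,0,0],[0,0,0],0.7],
  [[0,0,0],[0,0,0],0.7],
])

```text
clock: 16.6
tool_pos: [0.4769, -0.3024, 0.1427]
eef_rot: [0.524, 0.852, 0.0, 0.0]
contact_force: [0.1, -0.5, 0.8]
opening: 0.3
finger_force: 0.0
```

```bash
python3 -c "
from h import *
avg(3); snap('wrist','w9'); head('w9')"
```

```text
16.75 F [-0.1  -0.18  0.12] M [-0.007 -0.096 -0.026] sd 0.027 tau7 -0.001 op 0.301 y 26.76 p [ 0.4769 -0.3025  0.1427] q7 0.376
w9 wing heading 116.6 line c [ 0.4703 -0.2902] len 0.0185
```

It holds at 116.6°, exactly 72° from zero. I'll nudge it less than half a click and release, to check this is a real click and not just friction holding it.

Call:
carry_out([
  [[0,0,0],[0,0,0],0.85],
  [[0,0,0],[0,0,0],1],
  [[0,0,0],[0,0,0],1],
  [[0,0,0],[0,0,0],1],
  [[0,0,0],[0,0,4],1],
  [[0,0,0],[0,0,8],1],
  [[0,0,0],[0,0,8],1],
  [[0,0,0],[0,0,8],1],
])

```text
clock: 17.6
tool_pos: [0.4757, -0.3031, 0.1427]
eef_rot: [0.582, 0.813, -0.001, -0.001]
contact_force: [-4.8, -2.5, 3.7]
opening: 0.158
finger_force: 30.0
```

```bash
python3 -c "
from h import *
avg(3); snap('wrist','w10'); head('w10')"
```

```text
17.75 F [-4.72 -2.03  4.01] M [-0.46   0.929  0.025] sd 0.041 tau7 0.005 op 0.155 y 18.83 p [ 0.4757 -0.3031  0.1427] q7 0.271
w10 wing heading 108.77 line c [ 0.472  -0.2894] len 0.0187
```

Call:
carry_out([
  [[0,0,0],[0,0,0],0.75],
  [[0,0,0],[0,0,0],0.7],
  [[0,0,0],[0,0,0],0.7],
  [[0,0,0],[0,0,0],0.7],
  [[0,0,0],[0,0,0],0.7],
])

```text
clock: 18.3
tool_pos: [0.4772, -0.3022, 0.1427]
eef_rot: [0.582, 0.813, 0.0, 0.0]
contact_force: [0.4, 0.4, -0.1]
opening: 0.3
finger_force: 0.0
```

```bash
python3 -c "
from h import *
avg(3); snap('wrist','w11'); head('w11')"
```

```text
18.45 F [ 0.31 -0.53 -0.28] M [-0.03  -0.071  0.009] sd 0.013 tau7 0.001 op 0.301 y 18.78 p [ 0.4769 -0.3024  0.1427] q7 0.27
w11 wing heading 108.75 line c [ 0.472  -0.2893] len 0.0182
```

The nudged knob stayed at 108.75°, so friction may be holding it outside the detent well. I'll feel the click profile in fine steps.

Call:
carry_out([
  [[0,-0.16,0],[0,0,0],0.85],
  [[0,-0.16,0],[0,0,0],1],
  [[0,-0.16,0],[0,0,0],1],
  [[0,-0.16,0],[0,0,0],1],
])

```text
clock: 18.9
tool_pos: [0.4755, -0.3029, 0.1427]
eef_rot: [0.582, 0.813, 0.0, 0.0]
contact_force: [0.8, 0.5, -1.0]
opening: 0.153
finger_force: 30.0
```

```bash
python3 -c "
from h import *
avg(3)"
```

```text
19.05 F [ 0.77 -0.05 -1.09] M [-0.024 -0.265  0.043] sd 0.019 tau7 -0.036 op 0.158 y 18.78 p [ 0.4755 -0.303   0.1427] q7 0.271
```

Call:
carry_out([
  [[0,0,0],[0,0,-2.5],1],
  [[0,0,0],[0,0,-2.5],1],
])

```text
clock: 19.25
tool_pos: [0.4755, -0.303, 0.1428]
eef_rot: [0.564, 0.826, 0.0, 0.0]
contact_force: [0.7, -0.4, -0.4]
opening: 0.158
finger_force: 30.0
```

```bash
python3 -c "
from h import *
avg(3)"
```

```text
19.4 F [ 0.91  0.09 -0.98] M [-0.038 -0.327  0.082] sd 0.042 tau7 -0.044 op 0.156 y 21.23 p [ 0.4755 -0.303   0.1427] q7 0.303
```

Call:
carry_out([
  [[0,0,0],[0,0,-2.5],1],
  [[0,0,0],[0,0,-2.5],1],
])

```text
clock: 19.6
tool_pos: [0.4754, -0.303, 0.1427]
eef_rot: [0.546, 0.838, 0.0, 0.0]
contact_force: [2.3, -0.5, -0.7]
opening: 0.156
finger_force: 30.0
```

```bash
python3 -c "
from h import *
avg(3)"
```

```text
19.75 F [ 1.57  0.31 -1.64] M [ 0.003 -0.358  0.102] sd 0.026 tau7 -0.052 op 0.158 y 23.72 p [ 0.4754 -0.303   0.1427] q7 0.336
```

Call:
carry_out([
  [[0,0,0],[0,0,-2.5],1],
  [[0,0,0],[0,0,-2.5],1],
])

```text
clock: 19.95
tool_pos: [0.4754, -0.303, 0.1427]
eef_rot: [0.528, 0.849, 0.0, 0.0]
contact_force: [1.4, -0.1, -0.7]
opening: 0.157
finger_force: 30.0
```

```bash
python3 -c "
from h import *
avg(3)"
```

```text
20.1 F [ 1.32  0.48 -1.18] M [-0.042 -0.337  0.039] sd 0.008 tau7 -0.02 op 0.156 y 26.21 p [ 0.4753 -0.303   0.1427] q7 0.369
```

Call:
carry_out([
  [[0,0,0],[0,0,-2.5],1],
  [[0,0,0],[0,0,-2.5],1],
])

```text
clock: 20.3
tool_pos: [0.4754, -0.303, 0.1427]
eef_rot: [0.51, 0.86, 0.0, 0.0]
contact_force: [2.1, -0.1, -1.5]
opening: 0.158
finger_force: 30.0
```

```bash
python3 -c "
from h import *
avg(3)"
```

```text
20.45 F [ 1.5   0.18 -1.59] M [-0.056 -0.321 -0.031] sd 0.025 tau7 0.047 op 0.153 y 28.71 p [ 0.4754 -0.3031  0.1427] q7 0.403
```

Call:
carry_out([
  [[0,0,0],[0,0,-2.5],1],
  [[0,0,0],[0,0,-2.5],1],
])

```text
clock: 20.65
tool_pos: [0.4753, -0.3031, 0.1427]
eef_rot: [0.491, 0.871, -0.0, 0.0]
contact_force: [0.5, -0.8, -0.6]
opening: 0.161
finger_force: 30.0
```

```bash
python3 -c "
from h import *
avg(3)"
```

```text
20.8 F [ 1.13 -0.22 -1.09] M [-0.081 -0.328  0.015] sd 0.023 tau7 0.033 op 0.159 y 31.21 p [ 0.4753 -0.3031  0.1427] q7 0.436
```

Call:
carry_out([
  [[0,0,0],[0,0,-2.5],1],
  [[0,0,0],[0,0,-2.5],1],
])

```text
clock: 21.0
tool_pos: [0.4752, -0.3031, 0.1427]
eef_rot: [0.471, 0.882, -0.0, -0.0]
contact_force: [0.9, -0.7, -1.1]
opening: 0.153
finger_force: 30.0
```

```bash
python3 -c "
from h import *
avg(3)"
```

```text
21.15 F [ 1.26 -0.41 -1.19] M [-0.124 -0.274  0.005] sd 0.043 tau7 0.026 op 0.154 y 33.71 p [ 0.4752 -0.3031  0.1427] q7 0.47
```

Call:
carry_out([
  [[0,0,0],[0,0,-2.5],1],
  [[0,0,0],[0,0,-2.5],1],
])

```text
clock: 21.35
tool_pos: [0.4752, -0.3032, 0.1427]
eef_rot: [0.452, 0.892, -0.0, -0.0]
contact_force: [0.9, -1.3, -0.3]
opening: 0.154
finger_force: 30.0
```

```bash
python3 -c "
from h import *
avg(3)"
```

```text
21.5 F [ 0.72 -0.25 -1.2 ] M [-0.181 -0.275 -0.012] sd 0.02 tau7 0.016 op 0.154 y 36.21 p [ 0.4752 -0.3031  0.1427] q7 0.504
```

The profile shows a well that crosses zero near tool heading 27°: it pulls one way at 21–24° and the other way at 29°. That matches the predicted third click at −45.2° + 72° = 26.8°. I'll set it there, release and retreat.

Call:
carry_out([
  [[0,0,0],[0,0,5],1],
  [[0,0,0],[0,0,9.4],1],
  [[0,0,0],[0,0,9.4],1],
  [[0,0,0],[0,0,9.4],1],
])

```text
clock: 21.9
tool_pos: [0.4754, -0.303, 0.1427]
eef_rot: [0.523, 0.852, -0.0, 0.0]
contact_force: [0.6, -0.2, -1.0]
opening: 0.154
finger_force: 30.0
```

```bash
python3 -c "
from h import *
avg(3)"
```

```text
22.05 F [ 1.35 -1.44 -1.33] M [-0.192 -0.317 -0.09 ] sd 0.031 tau7 0.05 op 0.152 y 26.91 p [ 0.4754 -0.303   0.1428] q7 0.378
```

Call:
carry_out([
  [[0,0,0],[0,0,0],0.8],
  [[0,0,0],[0,0,0],0.7],
  [[0,0,0],[0,0,0],0.6],
  [[0,0,0],[0,0,0],0.5],
  [[0,0,0],[0,0,0],0.5],
])

```text
clock: 22.55
tool_pos: [0.4753, -0.303, 0.1427]
eef_rot: [0.523, 0.852, -0.0, -0.0]
contact_force: [1.2, -0.8, 0.6]
opening: 0.502
finger_force: 0.0
```

```bash
python3 -c "
from h import *
avg(2); snap('wrist','w12'); head('w12')"
```

```text
22.65 F [-0.46  0.1   0.1 ] M [ 0.017 -0.136  0.026] sd 0.014 tau7 0.001 op 0.501 y 26.87 p [ 0.4753 -0.303   0.1427] q7 0.378
w12 wing heading 116.79 line c [ 0.4703 -0.29  ] len 0.0181
```

Call:
carry_out([
  [[0,0,-2],[0,0,0],0.5],
  [[0,0,-4],[0,0,0],0.5],
  [[0,0,-6],[0,0,0],0.5],
  [[0,0,-8],[0,0,0],0.5],
  [[0,0,-9.5],[0,0,0],0.5],
  [[0,0,-9.5],[0,0,0],0.5],
  [[0,0,-9.5],[0,0,0],0.5],
])

```text
clock: 23.4
tool_pos: [0.4751, -0.303, 0.2374]
eef_rot: [0.524, 0.852, -0.0, -0.0]
contact_force: [-0.0, -0.4, -0.2]
opening: 0.499
finger_force: 0.0
```

```bash
python3 -c "
from h import *
avg(2); snap('wrist','w13'); head('w13',170,215,120,305,335); head('w1',170,215,120,305,335)
im=cv2.imread('pics/w13.png'); cv2.imwrite('pics/w13c.png',cv2.convertScaleAbs(cv2.resize(im[120:270,220:420],(800,600),interpolation=2),alpha=2))"
```

```text
23.5 F [0.08 0.01 0.57] M [-0.028 -0.065  0.05 ] sd 0.004 tau7 -0.001 op 0.497 y 26.87 p [ 0.4746 -0.3028  0.2367] q7 0.481
w13 wing heading 116.380005 line c [ 0.4719 -0.293 ] len 0.0139
```

View pics/w13c.png

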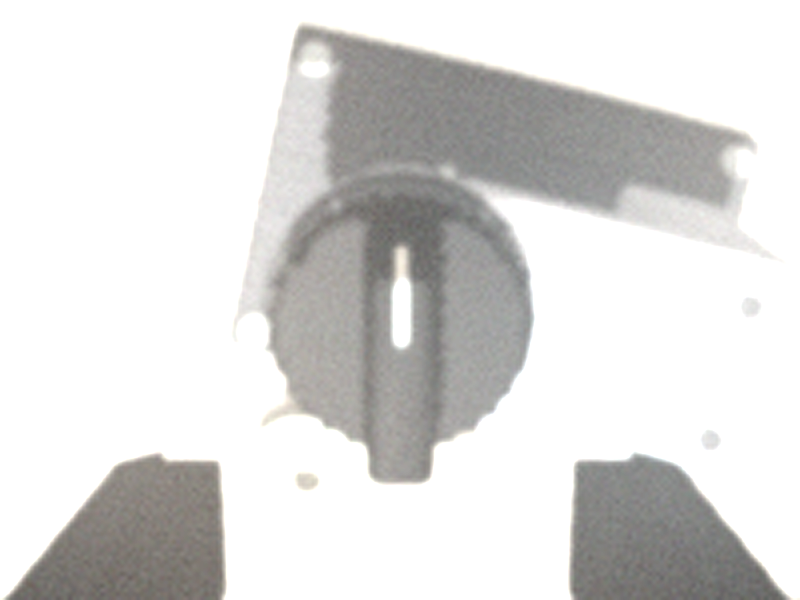

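The wing sits at 116.4°. To be sure this is a click, I'll displace it 4.5° inside the well, where a pull was felt, and release.

Call:
carry_out([
  [[0,0,2],[0,0,0],0.5],
  [[0,0,4],[0,0,0],0.5],
  [[0,0,6],[0,0,0],0.5],
  [[0,0,8],[0,0,0],0.5],
  [[0,0,9.5],[0,0,0],0.5],
  [[0,0,9.5],[0,0,0],0.7],
  [[0,0,9.5],[0,0,0],0.85],
  [[0,0,9.5],[0,0,0],1],
  [[0,0,9.5],[0,0,0],1],
  [[0,0,9.5],[0,0,0],1],
])

```text
clock: 24.55
tool_pos: [0.4756, -0.3033, 0.1435]
eef_rot: [0.524, 0.852, -0.0, 0.001]
contact_force: [-0.7, -0.2, 2.7]
opening: 0.163
finger_force: 30.0
```

Call:
carry_out([
  [[0,0,0],[0,0,2.5],1],
  [[0,0,0],[0,0,4.5],1],
  [[0,0,0],[0,0,4.5],1],
  [[0,0,0],[0,0,4.5],1],
])

```text
clock: 24.95
tool_pos: [0.4757, -0.3033, 0.1435]
eef_rot: [0.556, 0.831, -0.0, 0.001]
contact_force: [-0.2, 1.0, 5.9]
opening: 0.153
finger_force: 30.0
```

```bash
python3 -c "
from h import *
avg(3); snap('wrist','w14'); head('w14')"
```

```text
25.1 F [-1.2   0.06  6.29] M [-0.062  0.152  0.03 ] sd 0.017 tau7 -0.016 op 0.156 y 22.39 p [ 0.4756 -0.3033  0.1435] q7 0.317
w14 wing heading 112.47 line c [ 0.4711 -0.2894] len 0.0182
```

Call:
carry_out([
  [[0,0,0],[0,0,0],0.8],
  [[0,0,0],[0,0,0],0.7],
  [[0,0,0],[0,0,0],0.7],
  [[0,0,0],[0,0,0],0.7],
  [[0,0,0],[0,0,0],0.7],
])

```text
clock: 25.65
tool_pos: [0.4753, -0.3029, 0.1426]
eef_rot: [0.556, 0.831, -0.0, -0.0]
contact_force: [-0.3, 0.2, 0.4]
opening: 0.296
finger_force: 0.0
```

```bash
python3 -c "
from h import *
avg(2); snap('wrist','w15'); head('w15')"
```

```text
25.75 F [ 0.07 -0.21 -0.44] M [-0.056 -0.084 -0.003] sd 0.002 tau7 0.0 op 0.298 y 22.37 p [ 0.4753 -0.303   0.1427] q7 0.317
w15 wing heading 116.619995 line c [ 0.4703 -0.2901] len 0.0184
```

The knob snapped back from 112.5° to 116.6° when released. That confirms it is a click, exactly 72° (three clicks) from zero. Now I'll retreat.

Call:
carry_out([
  [[0,0,0],[0,0,0],0.5],
  [[0,0,0],[0,0,0],0.5],
  [[0,0,-2],[0,0,0],0.5],
  [[0,0,-4],[0,0,0],0.5],
  [[0,0,-6],[0,0,0],0.5],
  [[0,0,-8],[0,0,0],0.5],
  [[0,0,-9.5],[0,0,0],0.5],
  [[0,0,-9.5],[0,0,0],0.5],
  [[0,0,-9.5],[0,0,0],0.5],
  [[0,0,-9.5],[0,0,0],0.5],
])

```text
clock: 26.8
tool_pos: [0.4746, -0.3028, 0.2367]
eef_rot: [0.556, 0.831, -0.0, -0.001]
contact_force: [0.6, 1.0, -0.3]
opening: 0.501
finger_force: 0.0
```

```bash
python3 -c "
from h import *
avg(2); snap('wrist','w16'); head('w16',170,215,120,305,335); print(r.finish_job())"
```

```text
26.9 F [ 0.23  0.12 -0.09] M [-0.047 -0.098  0.005] sd 0.011 tau7 -0.002 op 0.501 y 22.38 p [ 0.4748 -0.3028  0.2368] q7 0.418
w16 wing heading 116.32 line c [ 0.472  -0.2932] len 0.0139
the job is handed in; nothing more can be done
None
```

The job is handed in: I turned the knob clockwise to its end stop, going about 0.1 rad into the spring, then back 72° (three clicks), where it rests released and settled; the one thing that doesn't fit is that the starting wing angle I measured was about 4.3 clicks from the stop, not a whole number.

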